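# Hold the watch box open

## Task

Swing the bench magnifier away to the right (as seen from the robot) until its whole lens head is past the right-hand side of the watch box, then raise the box's glass lid (it has a knob on its front) and hold it open at 60 degrees from shut while I put a watch in. The lid has no stay, so never let it drop, and finish still holding it there with the gripper. Leave the other things on the bench where they are.

Things in the scene. Friction and masses are not known exactly. Their poses are not given: they have to be found in the camera images.
- watch_box: dark wooden watch box, fixed to the bench, 200 mm deep (its x) x 280 mm wide (its y) x 88 mm high with the lid shut; nine watches and one empty cushion show through the glass lid. Origin under its centre; x points from the knob side to the hinge side, z up
- box_lid (a joint): angle of the lid, rad: 0 shut, growing as the knob side rises, stop at 1.75 (100 deg). Wooden frame with a glass pane, about 0.6 kg, 200 x 280 mm and 30 mm deep. It turns freely and falls shut when let go
- lid_hinge (a point): middle of the lid's hinge line, on the far edge of the box: 100 mm behind the box's centre and 58 mm above the bench; the hinge line runs along the box's y
- lid_knob (a point): centre of the lid's steel ball knob, 22 mm across, on a 9 mm thick stem in the middle of the lid's front; with the lid shut it is 30 mm in front of the box and 72 mm above the bench, free on all sides but for the stem. It turns with the lid: 230 mm from the hinge line along the lid and 14 mm above it
- mag_lens (a point): centre of the magnifier's lens head, a white ring 130 mm across, 24 mm thick, 185 mm above the bench; at first over the box, stopping the lid. Its arm, a 15 mm tube, turns level on a fixed post (230 mm high, base 110 mm across) behind the box to the right (-y); the post's axis lies 330 mm from this point, straight on through the lock knob
- mag_knob (a point): grip height of the black round lock knob that stands upright on the arm just before the lens head, 20 mm across, from 18 to 52 mm above the arm's axis, 95 mm from the lens centre and 235 mm from the post's axis; this point lies 220 mm above the bench and the knob's top 237 mm. About 2 N here swings the arm to the right, round to 34 degrees past pointing along -x; it stays where it is left
- wristwatch: wristwatch strapped on a cream cushion, 72 x 56 x 45 mm, lying in front of the box; origin under its centre
- parts_tin: round aluminium parts tin with a clear cap, 59 mm across, 32 mm high, beside the box; origin under its centre
- loupe: black eye loupe, 36 mm across, 36 mm high, beside the box; origin under its centre
- glass_dome: glass dust dome with a knob, 106 mm across, 108 mm high; origin under its centre
- screwdriver: thin watchmaker's screwdriver, 100 mm long, 9 mm thick, lying flat along its x; origin near its middle, on the bench
- tweezers: steel tweezers, 130 mm long, 8 mm wide, 5 mm thick, lying flat along their x; origin under their centre
- case_vice: small aluminium watch-case vice, 50 x 75 x 32 mm plus a screw knob on its +y end; origin under its centre
Not all that is in view belongs to the job. Leave any pink or yellow look-alike of the glass_dome alone.

How it is judged (in metres and radians):
On the way, in this order (a step that is already met when the one before it is completed fails the run):
1. the magnifier is swung clear of the box while the lid is still shut (y of mag_lens in the frame of watch_box below -0.205 m and value of joint box_lid below 0.06 rad), for 0.2 s.
2. the lid is held open by the gripper at 60 degrees (value of joint box_lid between 0.942 and 1.152 rad and contact force between box_lid and the fingers above 0.25 N), for 0.3 s.
At the end, for the whole second after the job is handed in: The fingers hold the lid still at 60 degrees from shut, within 6 (0.942 to 1.152 rad); nothing else carries it; the lens centre is more than 205 mm to the right (-y) of the box's centre, in the box's frame (ring clear of its side); every bystander is within 30 mm of where it lay (all of step 2 and velocity of joint box_lid between -0.05 and 0.05 rad/s and contact force between box_lid and magnifier below 0.1 N and y of mag_lens in the frame of watch_box below -0.205 m and not (distance of any of wristwatch, parts_tin, loupe, glass_dome, screwdriver, tweezers, case_vice from where it was at the start of the episode above 0.03 m) and contact force between box_lid and wristwatch below 0.1 N and contact force between box_lid and parts_tin below 0.1 N and contact force between box_lid and loupe below 0.1 N and contact force between box_lid and glass_dome below 0.1 N and contact force between box_lid and screwdriver below 0.1 N and contact force between box_lid and tweezers below 0.1 N and contact force between box_lid and case_vice below 0.1 N); the arm keeps its last pose, push and grip.
It fails at once if the lid is let drop (it falls faster than 1.2 rad/s) (velocity of joint box_lid below -1.2 rad/s).
It fails at once if a thing on the bench that is no part of the job is moved more than 30 mm (distance of any of wristwatch, parts_tin, loupe, glass_dome, screwdriver, tweezers, case_vice from where it was at the start of the episode above 0.03 m).
It also fails if it takes over 56 s, if anything falls off the work surface, if the arm or the gripper's body presses on something with over 40 N, if the wrist force passes 120 N, or if a joint passes its speed limit or range.

## Robot

A 6-joint arm with a two-finger parallel gripper is mounted at the origin on the work surface. World frame = base frame: x ahead of the robot, y to its left, z up, the work surface at z = 0. Lengths are in mm, angles in degrees, forces in N, time in s.
With the tool pointing down it reaches from about 350 to 850 mm from the base axis. Payload 8.1 kg.
Tool frame: the origin (TCP) lies at the very end of the fingers, on their centre line; the grasp point (between the pads) lies r.tcp_to_grasp behind it (r.tcp_to_grasp is the distance from the TCP to the grasp point, in mm); z points along the fingers, y is the line along which they close (so a half turn about z gives the same grasp; the last joint's range is limited). The gripper opens to 85 mm and grips with 20 to 120 N. Pads are 22 mm wide; open, the fingers measure 114 mm over their backs; the gripper's body (76 mm by 85 mm) begins 54 mm behind the grasp point. The pads swing forward as they close: fully open they stand 13 mm farther back than shut.
Start: joints at [-69.752, 7.471, 85.268, -0, 87.261, -4.893], TCP at [254.932, -543.153, 206.292] pointing down, gripper open.
Joint ranges: [-169.43, 169.43], [-51.17, 129.36], [1.28, 143.12], [-76.62, 256.62], [0, 156.53], [-152.29, 152.29]. Speed limits (degrees/s): [136.94, 136.94, 159.86, 180, 180, 180].

## Interface

Orientations are given as [roll, pitch, yaw] about the fixed x, y, z axes, in that order (R = Rz(yaw) Ry(pitch) Rx(roll)).
In Python, from bench import r gives the robot as it stands.
- The arm moves only by the shell command python3 -m handwheel 'ROWS' [OPENING] [FORCE]. ROWS is JSON, a list of rows, each a list of 4 numbers: the shift along the tool's x, y, z in m, then the turn about the tool's z in degrees. A call has 1 to 10 rows; each row shifts and turns the commanded pose from where the row before left it, along the tool's axes as they then stand; what a row does not reach is not made up. A row lasts 1/10 s, in which the tool goes at most 50 mm and 8.59 degrees, less where a joint would pass 70% of its speed; a pose out of reach is approached as far as the arm can. A call is refused whole if a number of a shift passes 0.05 or a number of a turn 8.59, either way. A call with a gripper value outside its range is refused whole. OPENING is the finger opening in m, from 0 to 0.0854, set as the call begins (- or left out, the last holds). The fingers move at their own pace and stop on an object; FORCE is the grip in N (left out, the last holds). Time passes only in rows, so rows that do not move let the fingers close. It gives the time, the measured TCP pose, the force, the opening and the grip force at its end, in the units of the state.
- r.sense(): the state, without advancing time (a new reading comes with each control period).
- r.snapshot(name): name is "side" or "top"; returns the picture (420x560x3 uint8, red, green, blue); there is no depth.
- r.camera_params(name): a dict with "fx", "fy", "cx", "cy" (pixels), "D" ([k1, k2, p1, p2, k3] as OpenCV has them; the pictures are not rectified), "R" (3x3) and "t" (3): a world point X has camera coordinates R X + t. Camera axes: x right, y down, z forward; pixel columns grow to the right and rows downward; lengths in mm; the calibration is good to about 2 mm. A picture is of the moment at which its call begins. camera_params takes no time and is no camera call.
- r.hand_in(): hands the job in; it is judged then, once.
The state is a dict: "time": time; "joint_pos": joint angles; "qd": joint speeds; "joint_efforts": joint torques, N m; "tool_pos": TCP position; "tcp_rot": TCP orientation; "ft_force": force on the tool from outside, world axes, zero at the start; "wrist_torque": the same for the moment, N m; "finger_gap": finger opening in mm; "grip_force": force on a finger pad.
Only numpy, scipy, OpenCV 4.12 (cv2) and the standard library are available. Lean on these libraries where they do the work, as an engineer would, in place of code of your own. Each camera call takes 0.05 s, during which the arm holds its last target. There are 200 camera calls.

## Working session

There is one attempt and no reset: what is moved stays moved. The work goes in short steps, Python scripts to look and compute and a shell command to move; the robot and the scene stay as the last step left them, time stands still between calls to the robot, and variables do not carry over. Pictures are saved under pics/ and viewed, at most 10 in all, crops included, and the job is handed in when it is done.

```bash
mkdir -p pics
python3 - <<'E'
from bench import r
import cv2
for n in("top","side"):
    cv2.imwrite(f"pics/{n}0.png",r.snapshot(n)[:,:,::-1]); print(n,r.camera_params(n))
print(r.sense(),r.tcp_to_grasp)
E
```

```text
top {'fx': 516.7800622071089, 'fy': 516.7800622071089, 'cx': 285.3453221270091, 'cy': 212.49674089982534, 'D': array([-0.19741203,  0.        ,  0.        ,  0.        ,  0.        ]), 'R': array([[ 0.01644367, -0.99985084,  0.00528278],
       [-0.98254375, -0.01713776, -0.18524057],
       [ 0.18530347, -0.00214452, -0.982679  ]]), 't': array([  42.8757432 ,  523.35575876, 1650.4958195 ])}
side {'fx': 518.9686480149735, 'fy': 518.9686480149735, 'cx': 277.14109306558345, 'cy': 208.62134364774718, 'D': array([0.0054887, 0.       , 0.       , 0.       , 0.       ]), 'R': array([[-0.86424242, -0.50268602, -0.01979409],
       [-0.354359  ,  0.63621678, -0.68531592],
       [ 0.35709206, -0.58526487, -0.72797685]]), 't': array([ 469.28066718,  249.23796455, 1612.50847291])}
{'time': 0.1, 'joint_pos': array([-6.97514001e+01,  7.51055793e+00,  8.53229136e+01, -1.14261897e-03,
        8.72632394e+01, -4.89305690e+00]), 'qd': array([ 0.15683626, -0.04051977, -0.10598301,  0.0088523 , -0.08422044,
        0.01007066]), 'joint_efforts': array([ 2.89569194e-03, -5.70952427e+01, -5.01941013e+01, -3.25351675e-05,
        8.11773527e-03, -1.00432956e-04]), 'tool_pos': array([ 254.73846822, -542.63660277,  205.35291808]), 'tcp_rot': array([-1.79903544e+02, -7.11200997e-03,  2.51417063e+01]), 'ft_force': array([-0.74432171,  0.10036067,  0.15147015]), 'wrist_torque': array([0.00219303, 0.02969501, 0.01858443]), 'grip_force': 0.0, 'finger_gap': 85.27685726092042} 18.700000000000003
```

View pics/top0.png

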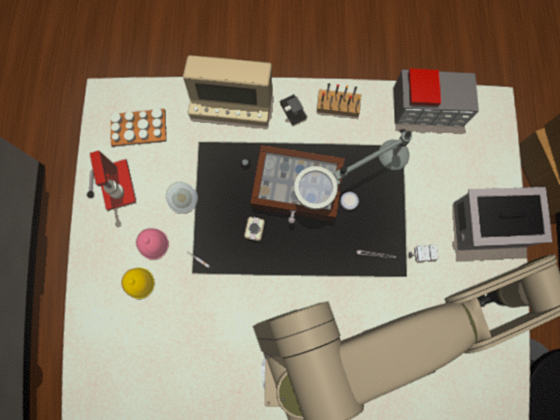

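View pics/side0.png

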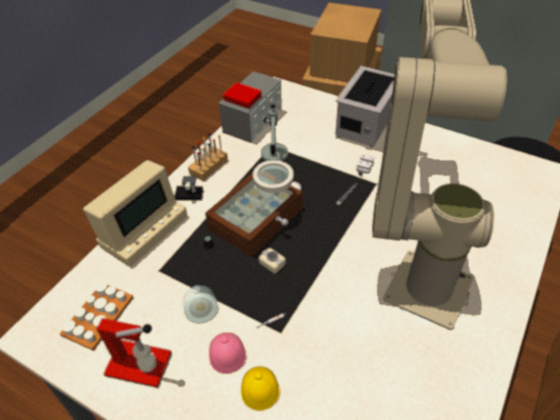

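Top view: the box is at (300,180) with its lid knob at (292,217). The lens ring is at (316,187), the mag knob near (342,174) and the post at (395,153). Things I could confuse with the knobs: wristwatch (255,228), tin (349,201), loupe (245,162). The pink and yellow domes are far left. I'll check in a close crop.

```bash
cat > h.py <<'E'
from bench import r
import numpy as np, cv2
def ray(n,u,v):
    c=r.camera_params(n); K=np.array([[c['fx'],0,c['cx']],[0,c['fy'],c['cy']],[0,0,1]])
    p=cv2.undistortPoints(np.array([[[u,v]]],float),K,c['D'])[0,0]
    return -c['R'].T@c['t'], c['R'].T@np.array([p[0],p[1],1])
def plane(n,u,v,z):
    o,d=ray(n,u,v); return o+d*(z-o[2])/d[2]
def two(a,b):
    o1,d1=ray('top',*a);o2,d2=ray('side',*b)
    s=np.linalg.lstsq(np.c_[d1,-d2],o2-o1,rcond=None)[0]
    p,q=o1+s[0]*d1,o2+s[1]*d2; return (p+q)/2,np.linalg.norm(p-q)
def proj(n,X):
    c=r.camera_params(n); K=np.array([[c['fx'],0,c['cx']],[0,c['fy'],c['cy']],[0,0,1]])
    return cv2.projectPoints(np.array([X],float),cv2.Rodrigues(c['R'])[0],c['t'],K,c['D'])[0][0,0]
E
python3 - <<'E'
import cv2,numpy as np
a=cv2.imread('pics/top0.png')[125:245,235:415];b=cv2.imread('pics/side0.png')[100:260,195:315]
a=cv2.resize(a,None,fx=2.5,fy=2.5,interpolation=cv2.INTER_CUBIC);b=cv2.resize(b,None,fx=2.9,fy=2.9,interpolation=cv2.INTER_CUBIC)
o=np.zeros((464,800,3),np.uint8);o[:300,:450]=a;o[:464,450:798]=b;cv2.imwrite('pics/c.png',o)
E
```

```text
(no output)
```

View pics/c.png

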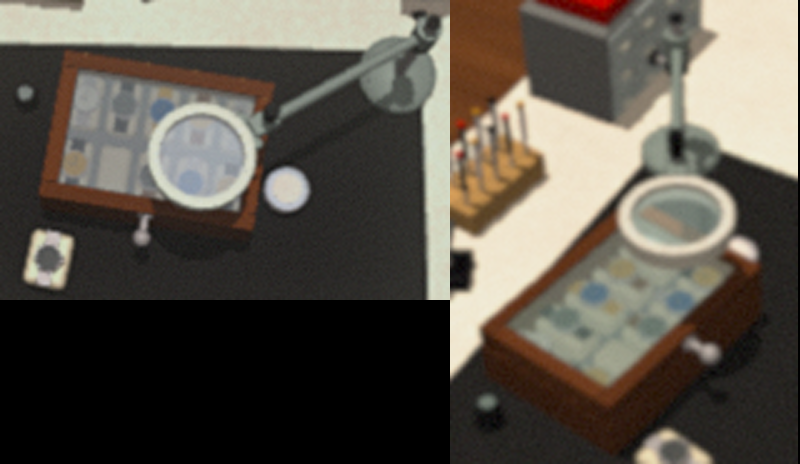

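Run:
```python
from h import *
np.set_printoptions(precision=1,suppress=True)
T=lambda x,y:(235+x/2.5,125+y/2.5); S=lambda x,y:(195+(x-450)/2.9,100+y/2.9)
k=two(T(141,237),S(710,350));l=two(T(202,155),S(677,219))
print('knob',k,plane('top',*T(141,237),72)); print('lens',l,plane('top',*T(202,155),185))
m=two(T(270,116),S(676,145));print('magk',m,plane('top',*T(270,116),237))
p=two(T(428,27),S(677,15));print('post',p,plane('top',*T(428,27),230))
L=plane('top',*T(202,155),185);P=plane('top',*T(428,27),230)
print('dist lens-post',np.hypot(*(L-P)[:2]), 'pred magk',L+(P-L)*95/np.hypot(*(L-P)[:2]))
for q in [(66,54),(274,86)]: print('far corner',plane('top',*T(*q),88))
for q in [(40,198),(250,235)]: print('front bottom?',plane('top',*T(*q),50),plane('top',*T(*q),88))
print('tin',plane('top',*T(287,189),32),'watch',plane('top',*T(49,258),40),'loupe',plane('top',*T(25,94),36))
```

```text
knob (array([493.4,  32. ,  80.1]), np.float64(0.7403314928504953)) [494.5  31.8  72. ]
lens (array([576.8, -39.6, 187.5]), np.float64(0.6351634237114216)) [577.7 -39.6 185. ]
magk (array([ 621.3, -118.8,  219. ]), np.float64(3.8631806002848332)) [ 614.5 -117.3  237. ]
post (array([ 732.2, -311.1,  242.1]), np.float64(4.316729267672367)) [ 734.3 -314.8  230. ]
dist lens-post 316.6325245647942 pred magk [ 624.7 -122.2  198.5]
far corner [735.1 134.5  88. ]
far corner [ 696.4 -140.3   88. ]
front bottom? [548.2 165.4  50. ] [540.4 162.9  88. ]
front bottom? [ 503.4 -111.8   50. ] [ 496.7 -107.9   88. ]
tin [ 570.  -163.4   32. ] watch [469.9 151.9  40. ] loupe [694.4 191.   36. ]
```

```bash
python3 -m handwheel '[[0,0,-0.03,-8.59],[0,0,-0.03,-8.59],[0,0,-0.03,-8.59],[0,0,0,-8.59],[0,0,0,-8.59],[0,0,0,-8.59],[0,0,0,-8.59],[0,0,0,-8.59],[0,0,0,-8.59],[0,0,0,-8.59]]' 0.085; python3 -m handwheel '[[0,0,0,-8.59],[0.0,0.03,0,0],[0.015,0.044,0,0],[0.015,0.044,0,0],[0.015,0.044,0,0],[0.015,0.044,0,0],[0.015,0.044,0,0],[0.015,0.044,0,0],[0.015,0.044,0,0],[0,0,0,0]]'
```

```text
time: 1.1
tool_pos: [254.8, -542.9, 295.6]
tcp_rot: [180.0, -0.1, 111.4]
ft_force: [0.3, 0.0, 0.1]
finger_gap: 84.9
grip_force: 0.0
time: 2.1
tool_pos: [499.7, -280.0, 295.7]
tcp_rot: [179.9, -0.1, 120.0]
ft_force: [0.0, -0.5, 0.4]
finger_gap: 85.0
grip_force: 0.0
```

```bash
python3 -m handwheel '[[0.015,0.037,0,0],[0.015,0.037,0,0],[0.015,0.037,0,0],[0.015,0.037,0,0],[0.016,0.038,0,0],[0,0,0,0],[0,0,0,0]]'
python3 - <<'E'
from h import *
a=r.snapshot('top')[125:245,235:415,::-1];b=r.snapshot('side')[100:260,195:315,::-1]
a=cv2.resize(a,None,fx=2.5,fy=2.5,interpolation=cv2.INTER_CUBIC);b=cv2.resize(b,None,fx=2.9,fy=2.9,interpolation=cv2.INTER_CUBIC)
o=np.zeros((464,800,3),np.uint8);o[:300,:450]=a;o[:464,450:798]=b;cv2.imwrite('pics/c2.png',o)
E
```

```text
time: 2.8
tool_pos: [620.8, -126.4, 295.4]
tcp_rot: [-179.9, -0.0, 119.7]
ft_force: [-0.1, -0.4, -0.3]
finger_gap: 84.9
grip_force: 0.0
```

View pics/c2.png

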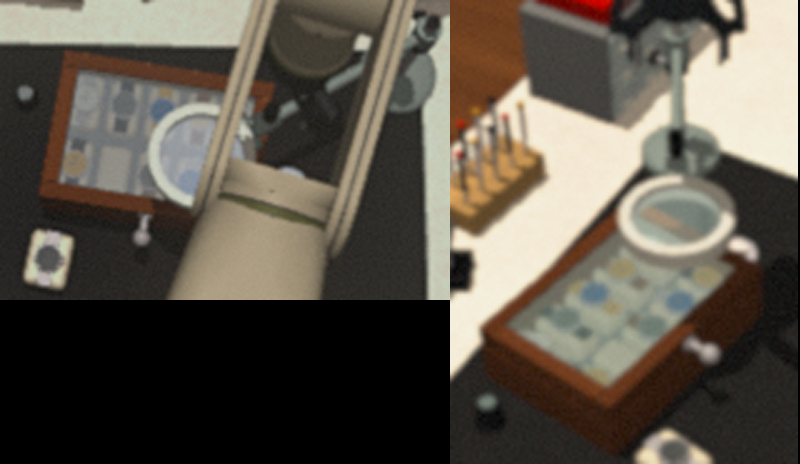

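The open fingers straddle the black mag knob, with tips at about (625,15) and (735,20) on either side of (676,145). Next I descend and close to a loose cage.

```bash
python3 -m handwheel '[[0.003,0.004,0.015,0],[0,0,0.02,0],[0,0,0.02,0],[0,0,0.02,0],[0,0,0.021,0],[0,0,0,0]]'; python3 -m handwheel '[[0,0,0,0],[0,0,0,0],[0,0,0,0],[0,0,0,0],[0,0,0,0],[0,0,0,0],[0,0,0,0],[0,0,0,0]]' 0.03 20;  python3 - <<'E'
from h import *
b=r.snapshot('side')[60:220,195:345,::-1]
cv2.imwrite('pics/c3.png',cv2.resize(b,None,fx=3.5,fy=3.5,interpolation=cv2.INTER_CUBIC))
E
```

```text
time: 3.5
tool_pos: [620.0, -122.3, 195.2]
tcp_rot: [-179.7, -0.3, 119.5]
ft_force: [-0.2, -0.3, -1.0]
finger_gap: 84.6
grip_force: 0.0
time: 4.3
tool_pos: [622.9, -122.1, 200.3]
tcp_rot: [-180.0, -0.0, 119.6]
ft_force: [-1.3, 0.6, -0.3]
finger_gap: 30.0
grip_force: 0.0
```

View pics/c3.png

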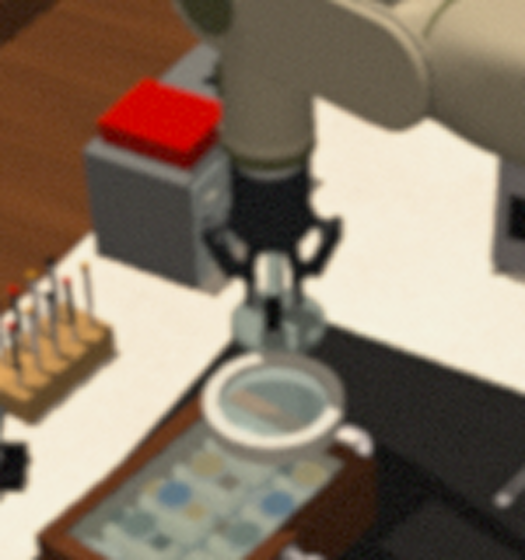

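The knob sits inside the cage at (272,312). Now I swing it along its arc about the post.

```bash
python3 -m handwheel '[[-0.0005,-0.0164,0,-4],[-0.0006,-0.0164,0,-4],[-0.0006,-0.0164,0,-4],[-0.0006,-0.0164,0,-4],[-0.0006,-0.0164,0,-4],[-0.0006,-0.0164,0,-4]]'; python3 -m handwheel '[[-0.0006,-0.0164,0,-4],[-0.0006,-0.0164,0,-4],[-0.0006,-0.0164,0,-4],[-0.0006,-0.0164,0,-4],[-0.0006,-0.0164,0,-4],[-0.0006,-0.0164,0,-4],[-0.0006,-0.0164,0,-4],[0,0,0,0],[0,0,0,0]]'
python3 - <<'E'
from h import *
a=r.snapshot('top')[120:270,235:455,::-1]
cv2.imwrite('pics/c4.png',cv2.resize(a,None,fx=3,fy=3,interpolation=cv2.INTER_CUBIC))
E
```

```text
time: 4.95
tool_pos: [549.7, -187.4, 200.4]
tcp_rot: [180.0, 0.0, 143.8]
ft_force: [1.0, 0.4, -0.9]
finger_gap: 30.0
grip_force: 0.7
time: 5.85
tool_pos: [506.7, -292.3, 200.2]
tcp_rot: [180.0, -0.0, 171.5]
ft_force: [-0.2, 0.0, 0.2]
finger_gap: 30.0
grip_force: 0.0
```

View pics/c4.png

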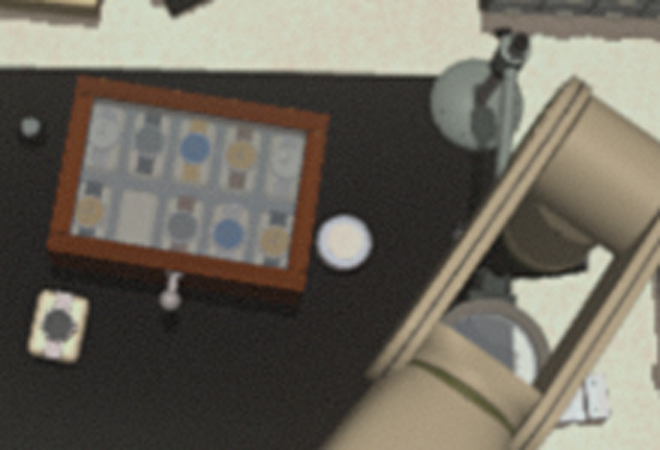

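The arm has swung: the lens at (495,345) is well to the right of the box, whose right side is near x=320. The whole lid is now visible with its knob at (170,298).

```bash
python3 -m handwheel '[[0,0,0,0],[0,0,-0.02,0],[0,0,-0.03,0],[0,0,-0.03,0],[0,0,-0.03,0],[0,0,0,0]]' 0.06
python3 - <<'E'
from h import *
np.set_printoptions(precision=1,suppress=True)
T=lambda x,y:(235+x/3,120+y/3)
FL,FR=plane('top',*T(80,77),88),plane('top',*T(329,117),88)
NL,NR=plane('top',*T(50,243),88),plane('top',*T(303,281),88)
k=plane('top',*T(170,298),72)
print(FL,FR,NL,NR,'knob',k,'lens',plane('top',*T(493,345),185))
for a,b in((FL,FR),(NL,NR),(FL,NL),(FR,NR)): print(np.linalg.norm(a-b),np.degrees(np.arctan2(*(a-b)[1::-1])))
print('mid',(FL+FR)/2,(FL+FR+NL+NR)/4)
y=np.radians(-8);R=np.array([np.cos(y),np.sin(y),0]);print('knob from centre',(FL+FR+NL+NR)/4-130*R)
print(r.sense()['tool_pos'],r.sense()['tcp_rot'])
E
```

```text
time: 6.5
tool_pos: [508.7, -292.8, 316.2]
tcp_rot: [-179.8, 0.4, 171.6]
ft_force: [0.1, -0.0, -0.2]
finger_gap: 60.2
grip_force: 0.0
[738.4 133.7  88. ] [ 697.8 -140.5   88. ] [551.  161.1  88. ] [ 514.2 -111.2   88. ] knob [496.  31.  72.] lens [ 433.5 -294.4  185. ]
277.249654386172 81.58163741378507
274.7652560762016 82.29596648774138
189.37880908093945 -8.310348190804902
185.96536868847915 -9.08040058923419
mid [718.1  -3.4  88. ] [625.3  10.8  88. ]
knob from centre [496.6  28.9  88. ]
[ 508.7 -292.8  316.2] [-179.8    0.4  171.6]
```

```bash
python3 -m handwheel '[[0.006,0.032,0,0],[0.006,0.032,0,0],[0.006,0.032,0,0],[0.006,0.032,0,0],[0.006,0.032,0,0],[0.006,0.032,0,0],[0.006,0.032,0,0],[0.006,0.032,0,0],[0.006,0.032,0,0],[0.006,0.030,0,0]]'; python3 -m handwheel '[[0,0,0.03,0],[0,0,0.04,0],[0,0,0.04,0],[0,0,0.03,0],[0,0,0.01,0],[0,0,0,0],[0,0,0,0]]'
python3 - <<'E'
from h import *
s=r.sense();p=s['tool_pos'];d=np.array([495,31])-p[:2];y=np.radians(s['tcp_rot'][2])
print(p,s['tcp_rot'],'tool dx,dy',d@[np.cos(y),np.sin(y)],d@[np.sin(y),-np.cos(y)])
b=r.snapshot('side')[120:280,195:345,::-1]
cv2.imwrite('pics/c5.png',cv2.resize(b,None,fx=3.5,fy=3.5,interpolation=cv2.INTER_CUBIC))
E
```

```text
time: 7.5
tool_pos: [493.1, 33.0, 309.7]
tcp_rot: [180.0, -0.0, 171.6]
ft_force: [0.5, 0.1, -0.5]
finger_gap: 60.3
grip_force: 0.0
time: 8.2
tool_pos: [494.5, 31.1, 161.9]
tcp_rot: [180.0, 0.1, 171.6]
ft_force: [0.6, 0.2, 0.4]
finger_gap: 60.1
grip_force: 0.0
[494.52126973  31.07385182 161.88818412] [1.79985647e+02 1.10071833e-01 1.71632244e+02] tool dx,dy -0.48438127034203793 -0.0033977800818155487
```

View pics/c5.png

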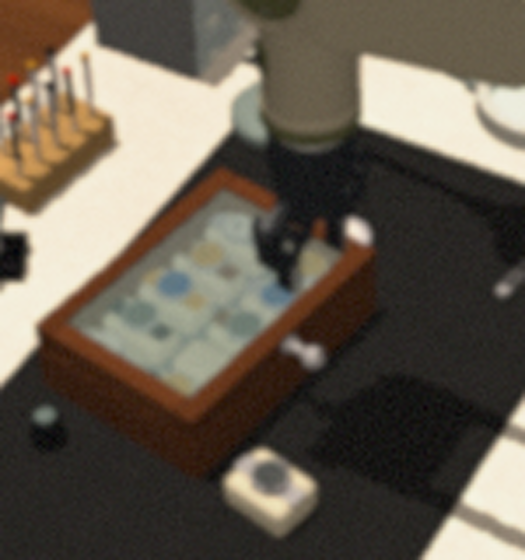

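The gripper hangs above the lid knob, which is at (313,353) in the crop. I descend and grip.

```bash
python3 -m handwheel '[[0,0,0.03,0],[0,0,0.03,0],[0,0,0.025,0],[0,0,0.015,0],[0,0,0.007,0],[0,0,0,0]]'; python3 -m handwheel '[[0,0,0,0],[0,0,0,0],[0,0,0,0],[0,0,0,0],[0,0,0,0],[0,0,0,0],[0,0,0,0],[0,0,0,0]]' 0.01 40;  python3 - <<'E'
from h import *
b=r.snapshot('side')[120:280,195:345,::-1]
cv2.imwrite('pics/c6.png',cv2.resize(b,None,fx=3.5,fy=3.5,interpolation=cv2.INTER_CUBIC))
E
```

```text
time: 8.85
tool_pos: [494.2, 30.9, 53.9]
tcp_rot: [180.0, 0.0, 171.6]
ft_force: [0.5, 0.7, -0.7]
finger_gap: 60.1
grip_force: 0.0
time: 9.65
tool_pos: [494.8, 31.3, 55.1]
tcp_rot: [180.0, 0.1, 171.6]
ft_force: [-3.3, 1.8, 10.1]
finger_gap: 10.7
grip_force: 19.8
```

View pics/c6.png

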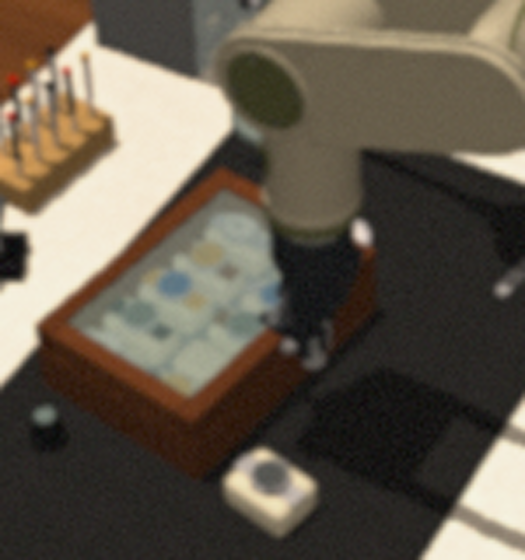

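Gap 10.7 mm with 20 N means the ball (22 mm) isn't fully between the pads. I'll check the ball position from the side ray.

```bash
python3 -m handwheel '[[0,0,0,0],[0,0,0,0],[0,0,0,0],[0,0,0,0],[0,0,0,0],[0,0,0,0]]' 0.06
python3 - <<'E'
from h import *
np.set_printoptions(precision=1,suppress=True)
S=lambda x,y:(195+x/3.5,120+y/3.5)
for z in(72,76,80):print(plane('side',*S(313,353),z),plane('top',235+170/3,120+298/3,z))
print(r.sense()['tool_pos'],r.sense()['ft_force'])
for X in([494.8,31.3,55],[494.8,31.3,72],[484,32,72]):
  u=proj('side',X);print((u-[195,120])*3.5, proj('top',X))
# sub-pixel look for the ball in the early, unobstructed pictures
for n,(u,v) in(('top',(291.5,219.5)),('side',(284.5,220.8))):
  g=cv2.imread(f'pics/{n}0.png',0).astype(int);u0,v0=int(u),int(v);print(n);print(g[v0-7:v0+9,u0-7:u0+9])
E
```

```text
time: 10.3
tool_pos: [493.6, 30.9, 53.2]
tcp_rot: [-180.0, -0.0, 171.6]
ft_force: [0.0, -0.5, 0.4]
finger_gap: 60.3
grip_force: 0.0
[497.7  26.9  72. ] [496.  31.  72.]
[495.9  30.   76. ] [495.3  31.   76. ]
[494.1  33.1  80. ] [494.6  31.1  80. ]
[493.6  30.9  53.2] [ 0.  -0.5  0.4]
[313.6 369.1] [291.5 220.6]
[313.4 357.2] [291.6 219.7]
[323.  361.8] [291.3 223. ]
top
[[ 33  32  31  31  32  31  49  93 139 140  92  63  42  32  32  34]
 [ 29  35  32  33  30  30  49 107 153 136  73  33  32  31  36  35]
 [ 34  27  32  35  30  28  58 120 161 136  63  27  30  31  32  30]
 [ 28  26  27  25  23  32  62 126 162 132  63  27  28  32  34  33]
 [ 29  24  30  27  26  42  81 127 151 109  50  31  31  28  34  25]
 [ 33  34  27  30  45  88 118 135 133 106  51  26  24  33  30  30]
 [ 38  35  35  39  72 120 145 153 148 124  78  38  29  28  34  30]
 [ 38  38  33  46  84 131 155 168 160 142 106  54  28  28  32  32]
 [ 43  37  37  44  82 124 146 157 151 134 104  54  34  32  30  34]
 [ 38  35  37  43  66 110 128 136 133 117  83  46  38  37  26  33]
 [ 36  42  34  38  50  74 100 111 106  90  55  39  39  4
[... 724 characters left out ...]
  62  39  28  25  30  23  22]
 [108 131 146 153 141 136 145 147 132 105  67  41  27  28  22  22]
 [ 79  91 113 132 142 155 168 171 157 130  91  51  24  21  18  20]
 [ 50  54  71  98 123 148 166 172 158 133 100  58  28  20  22  19]
 [ 29  41  44  67 101 134 149 155 143 124  96  57  22  22  20  15]
 [ 30  31  29  47  78 109 126 130 122 103  74  47  24  19  16  15]
 [ 27  31  33  36  57  79  93  98  93  72  55  29  20  20  13  18]
 [ 31  24  31  30  39  51  60  62  59  50  31  20  15  18  22  18]
 [ 28  28  25  26  32  28  30  32  29  26  20   9  19  19  18  19]
 [ 29  29  29  32  23  26  28  21  23  23  21  21  20  12  22  21]
 [ 29  30  28  27  24  19  19  16   6  11  22  20  21  17  23  18]]
```

Run:
```python
from h import *
s=r.snapshot('side')[:,:,::-1];t=r.snapshot('top')[:,:,::-1]
cv2.imwrite('pics/side_open.png',s);cv2.imwrite('pics/top_open.png',t)
def c(i,u,v,k):return cv2.resize(i[v-25:v+25,u-33:u+33],(396,300),interpolation=cv2.INTER_CUBIC)
s0=cv2.imread('pics/side0.png')
c6=cv2.imread('pics/c6.png');c6=cv2.resize(c6,(150,160),interpolation=cv2.INTER_AREA)
a=c(s0,284,221,1);b=c(s,284,221,1);d=c(c6,89,101,1);e=c(t,291,215,1)
tile=np.vstack([np.hstack([a,b]),np.hstack([d,e])]);tile=np.clip(tile.astype(float)*1.7,0,255).astype(np.uint8)
cv2.imwrite('pics/c7.png',tile)
```

```text
(no output)
```

View pics/c7.png

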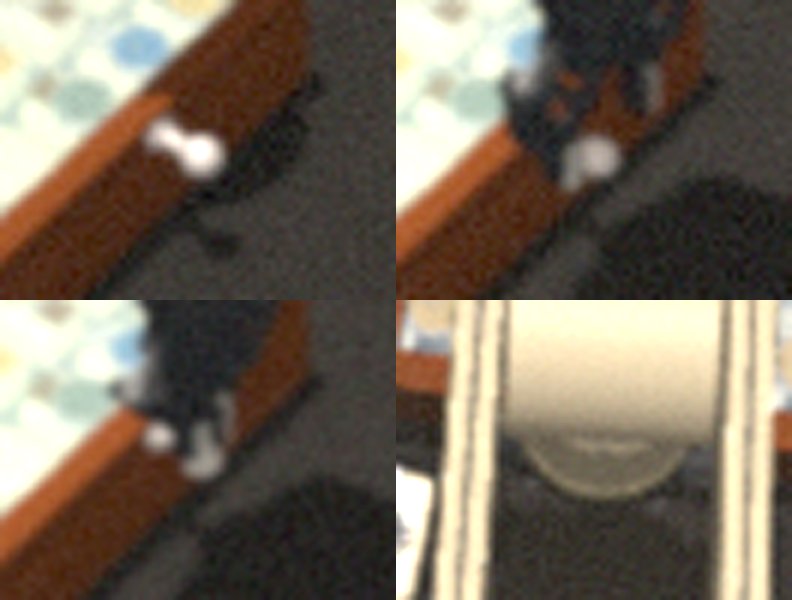

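Run:
```python
from h import *
np.set_printoptions(precision=0,suppress=True)
y=np.array([.146,.989,0]);x=np.array([-.989,.146,0]);p=np.array([493.6,30.9,0])
for nm,X in [('Lpad',p+30*y),('Lback',p+44*y),('Rpad',p-30*y),('Rback',p-44*y)]:
  for z in(53,60,75,90):
    print(nm,z,[np.round((proj('side',X+k*x+[0,0,z])-[251,196])*6+[396,0]) for k in(-11,11)])
for z in (72,):
  print('ball',(proj('side',[495.5,30,z])-[251,196])*6+[396,0])
```

```text
Lpad 53 [array([551., 203.]), array([582., 221.])]
Lpad 60 [array([550., 194.]), array([582., 213.])]
Lpad 75 [array([550., 176.]), array([581., 195.])]
Lpad 90 [array([549., 158.]), array([581., 176.])]
Lback 53 [array([535., 218.]), array([566., 236.])]
Lback 60 [array([535., 209.]), array([566., 228.])]
Lback 75 [array([534., 191.]), array([565., 210.])]
Lback 90 [array([533., 173.]), array([565., 192.])]
Rpad 53 [array([617., 139.]), array([648., 157.])]
Rpad 60 [array([617., 130.]), array([648., 148.])]
Rpad 75 [array([617., 112.]), array([648., 130.])]
Rpad 90 [array([617.,  94.]), array([648., 112.])]
Rback 53 [array([632., 124.]), array([663., 142.])]
Rback 60 [array([632., 116.]), array([663., 133.])]
Rback 75 [array([632.,  98.]), array([664., 115.])]
Rback 90 [array([632.,  79.]), array([664.,  97.])]
ball [597. 154.]
```

The open tips (bottom edges about (570,190) and (645,112)) sit higher than the nominal TCP predicts. The pads pinched the cap above the ball's centre, which also explains the 10 N upward reaction. I'll go deeper and regrip.

```bash
python3 -m handwheel '[[0,0,0.008,0],[0,0,0.007,0],[0,0,0,0],[0,0,0,0]]'; python3 -m handwheel '[[0,0,0,0],[0,0,0,0],[0,0,0,0],[0,0,0,0],[0,0,0,0],[0,0,0,0],[0,0,0,0],[0,0,0,0]]' 0.016 40
```

```text
time: 10.8
tool_pos: [493.1, 30.9, 37.6]
tcp_rot: [-180.0, -0.1, 171.6]
ft_force: [-0.9, 0.8, -0.5]
finger_gap: 60.3
grip_force: 0.0
time: 11.6
tool_pos: [494.0, 31.3, 38.8]
tcp_rot: [180.0, 0.0, 171.6]
ft_force: [-1.1, 2.9, 5.8]
finger_gap: 19.0
grip_force: 39.1
```

```bash
python3 -m handwheel '[[0,0,0,0],[0,0,0,0],[0,0,0,0],[0,0,0.004,0],[0,0,0.004,0],[0,0,0,0],[0,0,0,0]]' 0.05; python3 -m handwheel '[[0,0,0,0],[0,0,0,0],[0,0,0,0],[0,0,0,0],[0,0,0,0],[0,0,0,0],[0,0,0,0],[0,0,0,0]]' 0.016 40
```

```text
time: 12.3
tool_pos: [493.4, 30.9, 29.9]
tcp_rot: [-180.0, -0.0, 171.6]
ft_force: [0.4, -0.3, -0.2]
finger_gap: 50.3
grip_force: 0.0
time: 13.1
tool_pos: [493.9, 31.4, 30.6]
tcp_rot: [180.0, 0.0, 171.6]
ft_force: [-0.9, 4.9, 4.7]
finger_gap: 19.6
grip_force: 39.1
```

The gap repeats at 19–19.6 mm with full grip force, so the ball is properly between the pads. Now I raise the lid along the knob's arc, starting with 15°.

```bash
python3 -m handwheel '[[-0.0008,0,-0.010,0],[-0.0013,0,-0.010,0],[-0.0017,0,-0.0099,0],[-0.0021,0,-0.0098,0],[-0.0026,0,-0.0097,0],[-0.003,0,-0.0096,0],[0,0,0,0],[0,0,0,0]]';  python3 - <<'E'
from h import *
s=r.snapshot('side')[:,:,::-1];cv2.imwrite('pics/side15.png',s)
d=s[140:265,190:350];cv2.imwrite('pics/c8.png',cv2.resize(np.clip(d*1.5,0,255).astype(np.uint8),None,fx=4.8,fy=4.8,interpolation=cv2.INTER_CUBIC))
E
```

```text
time: 13.9
tool_pos: [505.0, 29.7, 88.9]
tcp_rot: [180.0, -0.0, 171.6]
ft_force: [1.5, 6.1, -3.7]
finger_gap: 19.6
grip_force: 39.2
```

View pics/c8.png

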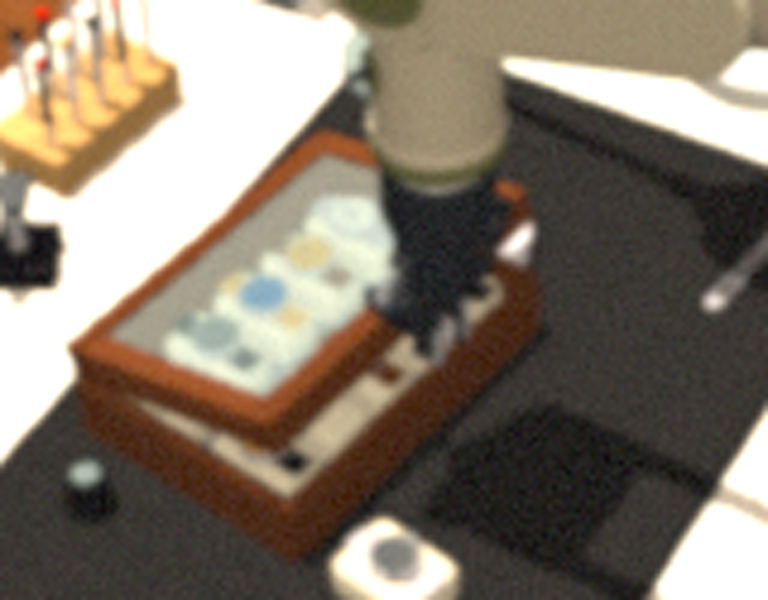

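The lid is up about 15°, with its gap visible along the front at (390,370). The fingers hold the knob at (440,335), and the 3.7 N load matches the lid's weight. Continuing.

```bash
python3 -m handwheel '[[-0.0034,0,-0.0095,0],[-0.0038,0,-0.0093,0],[-0.0042,0,-0.0091,0],[-0.0046,0,-0.0089,0],[-0.005,0,-0.0087,0],[-0.0054,0,-0.0085,0],[0,0,0,0],[0,0,0,0]]'; python3 -m handwheel '[[-0.0057,0,-0.0083,0],[-0.0061,0,-0.008,0],[-0.0064,0,-0.0077,0],[-0.0068,0,-0.0074,0],[0,0,0,0],[0,0,0,0]]'
```

```text
time: 14.75
tool_pos: [531.0, 25.9, 142.6]
tcp_rot: [180.0, -0.0, 171.6]
ft_force: [2.1, 5.1, -3.7]
finger_gap: 20.0
grip_force: 39.3
time: 15.35
tool_pos: [555.7, 22.3, 173.7]
tcp_rot: [180.0, -0.1, 171.7]
ft_force: [1.2, 4.8, -3.1]
finger_gap: 19.4
grip_force: 40.2
```

```bash
python3 -m handwheel '[[-0.0071,0,-0.0071,0],[-0.0074,0,-0.0068,0],[-0.0077,0,-0.0065,0],[-0.008,0,-0.0062,0],[0,0,0,0]]'; python3 -m handwheel '[[-0.0082,0,-0.0058,0],[-0.0085,0,-0.0054,0],[-0.0087,0,-0.0051,0],[-0.0089,0,-0.0047,0],[0,0,0,0],[0,0,0,0],[0,0,0,0],[0,0,0,0]]'
python3 - <<'E'
from h import *
np.set_printoptions(precision=1,suppress=True)
s=r.snapshot('side')[:,:,::-1];cv2.imwrite('pics/side60.png',s);t=r.snapshot('top')[:,:,::-1];cv2.imwrite('pics/top60.png',t)
p=r.sense()['tool_pos'];d=p-[493.9,31.4,30.6];print(d,np.hypot(*d[:2]))
a=np.radians(3.48);u=230.4*np.cos(a)-np.hypot(*d[:2]);z=14+d[2];print('lid angle',np.degrees(np.arctan2(z,u))-3.48,'radius',np.hypot(u,z))
# moved bystanders? compare start and now near the wristwatch/loupe/tin
for n,k in(('top',t),('side',s)):
  o=cv2.imread(f'pics/{n}0.png');print(n,[(q,int(cv2.absdiff(o,k)[q[1]-8:q[1]+8,q[0]-8:q[0]+8].mean())) for q in ([(255,228),(245,162),(349,201),(181,197),(377,254),(425,253),(199,259)] if n=='top' else [(272,260),(209,242),(200,303),(365,165),(270,320),(347,192)])])
E
```

```text
time: 15.85
tool_pos: [586.5, 17.7, 200.7]
tcp_rot: [180.0, 0.0, 171.6]
ft_force: [1.6, 5.3, -3.5]
finger_gap: 19.3
grip_force: 41.1
time: 16.65
tool_pos: [619.1, 12.9, 220.7]
tcp_rot: [180.0, -0.1, 171.7]
ft_force: [1.8, 3.8, -3.5]
finger_gap: 19.2
grip_force: 41.5
[125.2 -18.5 190.1] 126.54876538863651
lid angle 59.64657450599984 radius 228.8087948554907
top [((255, 228), 8), ((245, 162), 4), ((349, 201), 10), ((181, 197), 8), ((377, 254), 39), ((425, 253), 11), ((199, 259), 5)]
side [((272, 260), 5), ((209, 242), 3), ((200, 303), 6), ((365, 165), 15), ((270, 320), 3), ((347, 192), 16)]
```

The kinematics give a lid angle of 59.6°, and the load and grip gap are steady. The tweezers pixel change is likely the magnifier and its shadow now lying over that spot. Handing in.

```bash
python3 -c "
from bench import r
print(r.sense()['qd'].round(2),r.hand_in())"
```

```text
the job is handed in; nothing more can be done
[-0.03 -0.01  0.03 -0.    0.05  0.03] None
```

I swung the magnifier clear to the right of the box, and the gripper is holding the lid by its knob at about 60° (59.6° worked out from the arm's motion); I handed the job in at about 17 s, and no verdict came back.

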